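Load the breakfast caddy, tall bottle at the back first

TASK

Tidy the breakfast things into the wooden caddy: first stand the tall white bottle in the back compartment (the far one, by the high board), then stand the short jam jar in the front compartment. Keep both upright and set them down rather than dropping them. Leave the mug where it stands.

Things in the scene. Friction and masses are not known exactly. Their poses are not given: they have to be found in the camera images.
- caddy: Open pale-wood caddy, fixed, 218 mm (x) by 122 mm (y). Origin: centre of its underside, on the table; x points to its back, away from the robot within 15 degrees; z up. Two compartments 100 (x) by 110 mm (y) inside, centred at x = +53 mm (back) and -53 mm (front). Floor 8 mm above the table; walls and divider 6 mm thick, tops at 35 mm, but the back board's top at 80 mm.
- bottle: Tall closed white ceramic bottle, 175 mm high, about 0.4 kg: straight round body 60 mm in diameter up to 130 mm, then a shoulder, a neck 34 mm in diameter from 146 mm, and a steel cap 38 mm in diameter from 152 to 175 mm. Origin: centre of its underside; z up its axis. Stands on the table.
- jar: Short closed amber-glass jam jar with a steel lid, 60 mm in diameter and 85 mm high, about 0.25 kg; the body reaches 60 mm, then a 4 mm groove 54 mm in diameter, then the lid from 64 to 85 mm, as wide as the body. Origin: centre of its underside; z up its axis. Stands on the table.
- mug: White ceramic mug, open at the top, 82 mm in diameter and 95 mm high, handle at its +y reaching about 75 mm from its axis; a bystander to be left alone. Origin: centre of its underside; z up. Bottle, jar and mug stand to the right of the caddy in any order, at least 120 mm apart between axes.

How it is judged:
By the outcome, as a careful person would: the job done as asked, in the order asked, and still so for the second after the job is handed in, with the robot touching nothing.
It also fails if it takes over 67 s, if anything falls off the work surface, if the arm or the gripper's body presses on something with over 40 N, if the wrist force passes 120 N, or if a joint passes its speed limit or range.

ROBOT

A 6-joint arm with a two-finger parallel gripper is mounted at the origin on the work surface. World frame = base frame: x ahead of the robot, y to its left, z up, the work surface at z = 0. Lengths are in m, angles in rad, forces in N, time in s.
With the tool pointing down it reaches from about 0.425 to 0.925 m from the base axis. Payload 12.5 kg.
Tool frame: the origin (TCP) lies midway between the tips of the shut fingers; the grasp point (between the pads) lies 19 mm behind it; z points along the fingers, y is the line along which they close (so a half turn about z gives the same grasp; the last joint's range is limited). The gripper opens to 85 mm and grips with 20 to 120 N. Pads are 22 mm wide; open, the fingers measure 114 mm over their backs; the gripper's body (76 mm by 85 mm) begins 54 mm behind the grasp point. The pads swing forward as they close: fully open they stand 13 mm farther back than shut.
Start: joints at [1.071, 0.491, 1.559, -0, 1.092, -0.106], TCP at [0.24, 0.577, 0.231] pointing down, gripper open.
Joint ranges: [-3.1, 3.1], [-0.84, 2.19], [0.05, 2.79], [-1.13, 4.28], [0.06, 2.93], [-2.69, 2.69]. Speed limits (rad/s): [2.22, 2.22, 2.79, 3.14, 3.14, 3.14].

INTERFACE

Orientations are given as [roll, pitch, yaw] about the fixed x, y, z axes, in that order (R = Rz(yaw) Ry(pitch) Rx(roll)).
In Python, from cell import readout, snapshot, bot gives the robot as it stands. The module is installed in compiled form; this text tells all that it offers.
- The arm moves only by the tool arm_command, never from a script. Its argument "motion" is one flat list of numbers, 7 for each row, row after row: the opening, from 0 (shut) to 1 (fully open), then the shift along the tool's x, y, z in mm, then the turn, a rotation vector about the tool's x, y, z in degrees. A call has 1 to 8 rows; each row shifts and turns the commanded pose from where the row before left it, along the tool's axes as they then stand; what a row does not reach is not made up. A row lasts 1/10 s, in which the tool goes at most 50 mm and 8.59 degrees, less where a joint would pass 70% of its speed; a pose out of reach is approached as far as the arm can. A call is refused whole if a number of a shift passes 50 or a number of a turn 8.59, either way. A call with a gripper value outside its range is refused whole. The fingers move at their own pace and stop on an object; "newtons" is the grip in N (left out, the last holds). Time passes only in rows, so rows that do not move let the fingers close. It gives the time, the measured TCP pose, the force, the opening and the grip force at its end, in the units of the state.
- readout.get_state(): the state, without advancing time (a new reading comes with each control period).
- snapshot(name): name is "side" or "top"; returns a dict with "pixels" (400x640x3 uint8, blue, green, red), "intrinsics" (3x3 intrinsics, pixels), "k1" (the pictures are not rectified: a ray, as slopes to the right and down, at radius r is drawn at 1 + k1 r^2 times it, then the intrinsics apply), "extrinsics" (4x4, takes a point from world to camera coordinates). Camera axes: x right, y down, z forward; pixel columns grow to the right and rows downward; lengths in m; the calibration is good to about 2 mm. A picture is of the moment at which its call begins. There is no depth.
- bot.close_job(): hands the job in; it is judged then, once.
The state is a dict: "t": time; "joints": joint angles; "qd": joint speeds; "joint_torque": joint torques, N m; "tcp_pos": TCP position; "ee_rot": TCP orientation; "force": force on the tool from outside, world axes, zero at the start; "ft_torque": the same for the moment, N m; "gripper_width": finger opening in m; "finger_force": force on a finger pad.
Only numpy, scipy, OpenCV 4.12 (cv2) and the standard library are available. Lean on these libraries where they do the work, as an engineer would, in place of code of your own. Each camera call takes 0.05 s, during which the arm holds its last target. There are 200 camera calls.

## Working session

There is one attempt and no reset: what is moved stays moved. The work goes in short steps, Python scripts to look and compute and a tool call to move; the robot and the scene stay as the last step left them, time stands still between calls to the robot, and variables do not carry over. Pictures are saved under pics/ and viewed, at most 10 in all, crops included, and the job is handed in when it is done.

Besides the shell and the picture viewer there is one more tool, called after "Request:" as name(argument=value, ...) on one line, values as JSON. arm_command: Moves the arm, as the interface text tells. Its arguments: {"type":"object","properties":{"motion":{"type":"array","items":{"type":"number"}},"newtons":{"type":"number"}},"required":["motion"]}

```bash
mkdir -p pics; cat > h.py <<'E'
import numpy as np, cv2
from cell import readout, snapshot, bot
def snap(n,f=None):
    s=snapshot(n); s['pixels']=np.asarray(s['pixels'])
    if f: cv2.imwrite('pics/'+f,s['pixels'])
    return s
def D(s): return np.array([s['k1'],0,0,0],float)
def ray(s,uv):
    K=np.array(s['intrinsics'],float);E=np.array(s['extrinsics'],float)
    p=cv2.undistortPoints(np.array(uv,float).reshape(-1,1,2),K,D(s))[:,0]
    d=np.c_[p,np.ones(len(p))]@E[:3,:3]
    return -E[:3,:3].T@E[:3,3],d
def onz(s,uv,z):
    c,d=ray(s,uv); return c+d*((z-c[2])/d[:,2])[:,None]
def proj(s,P):
    E=np.array(s['extrinsics'],float)
    return cv2.projectPoints(np.array(P,float).reshape(-1,3),cv2.Rodrigues(E[:3,:3])[0],E[:3,3],np.array(s['intrinsics'],float),D(s))[0][:,0]
E
python3 - <<'E'
from h import *
np.set_printoptions(precision=3,suppress=True)
for n in('top','side'):
    s=snap(n,n+'0.png'); print(n,ray(s,[[320,200]]),s['k1'],s['intrinsics'][0])
print(readout.get_state())
E
```

```text
top (array([ 0.434, -0.053,  0.944]), array([[ 0.124, -0.018, -0.992]])) -0.01928675281901337 [370.466   0.    323.359]
side (array([0.453, 0.749, 0.718]), array([[ 0.079, -0.766, -0.638]])) -0.05377003577357986 [477.358   0.    316.838]
{'t': 0.1, 'joints': array([ 1.071,  0.491,  1.559,  0.   ,  1.092, -0.106]), 'qd': array([ 0.   ,  0.   , -0.001, -0.001,  0.001, -0.001]), 'joint_torque': array([  0.003, -61.945, -26.203,  -0.   ,   0.003,  -0.   ]), 'tcp_pos': array([0.24 , 0.577, 0.231]), 'ee_rot': array([-3.141, -0.   ,  2.748]), 'force': array([0.594, 0.655, 0.57 ]), 'ft_torque': array([ 0.023, -0.011,  0.014]), 'finger_force': 0.0, 'gripper_width': 0.08560097195190935}
```

View pics/top0.png

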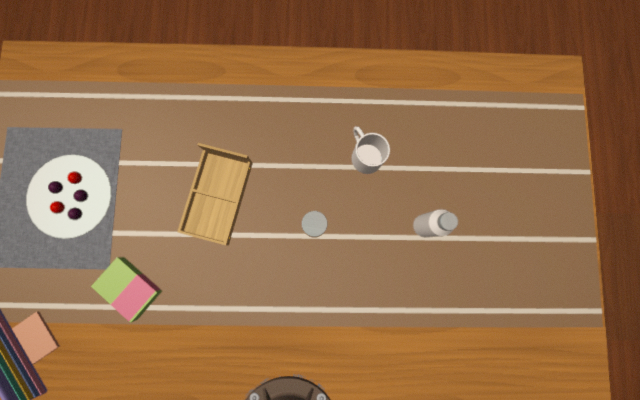

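View pics/side0.png

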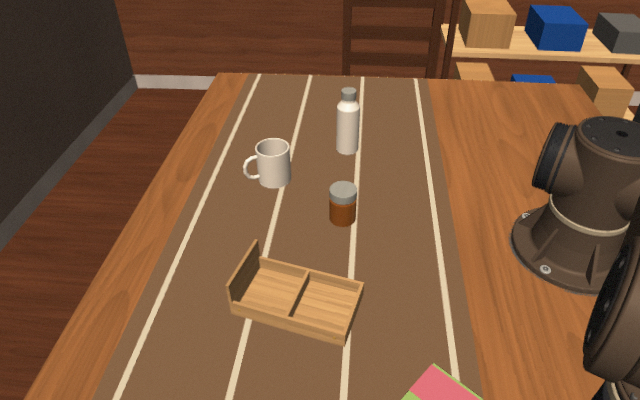

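The top view shows the caddy (corners about (180,233), (228,243), (250,158), (200,147)), jar lid at (314,224), bottle cap at (447,222) and mug at (370,152). The side view shows the bottle at (348,125), jar at (343,204) and caddy at (295,297), all upright. I'll measure these now.

```bash
python3 - <<'E'
from h import *
np.set_printoptions(precision=4,suppress=True)
t=snap('top');s=snap('side')
def blob(im,box,lo,hi):
    x0,y0,x1,y1=box; m=np.zeros(im.shape[:2],np.uint8)
    m[y0:y1,x0:x1]=cv2.inRange(cv2.cvtColor(im,cv2.COLOR_BGR2HSV),lo,hi)[y0:y1,x0:x1]
    c=max(cv2.findContours(m,0,1)[0],key=cv2.contourArea); return c[:,0].astype(float)
h=cv2.cvtColor(t['pixels'],cv2.COLOR_BGR2HSV)
print('hsv jar,cap,bott,caddy floor,mat',[h[v,u].tolist() for u,v in[(314,224),(449,221),(425,226),(218,190),(280,190)]])
j=blob(t['pixels'],(295,205,335,245),(60,0,90),(130,90,255))
P=onz(t,j,.085)[:,:2]; print('jar lid',cv2.minEnclosingCircle(P.astype(np.float32)),cv2.fitEllipse(P.astype(np.float32)))
# bottle cap / jar lid circles from both views
crop=cv2.hconcat([cv2.resize(t['pixels'][130:255,165:265],None,fx=4,fy=4,interpolation=2),cv2.resize(t['pixels'][200:245,405:470],(390,270),interpolation=2) if 0 else cv2.resize(t['pixels'][180:265,405:473],(400,500),interpolation=2)])
cv2.imwrite('pics/crop1.png',crop)
for n,uv,z in[('cap',(448.5,221.5),.175),('jar',(314,224),.085),('mug',(371.5,150),.095)]: print(n,onz(t,[uv],z))
for n,uv,z in[('cap',(348.5,92),.175),('jar',(343,191),.085)]: print('side',n,onz(s,[uv],z))
print('caddy',onz(t,[(180,233),(228,243),(250,158)],.035))
E
```

```text
hsv jar,cap,bott,caddy floor,mat [[27, 15, 172], [17, 21, 174], [14, 35, 173], [19, 124, 209], [15, 108, 154]]Traceback (most recent call last):
  File "<stdin>", line 10, in <module>
  File "<stdin>", line 7, in blob
ValueError: max() iterable argument is empty
```

```bash
cat > m.py <<'E'
from h import *
np.set_printoptions(precision=4,suppress=True)
def blob(im,box,lo,hi,k=3):
    x0,y0,x1,y1=box; m=np.zeros(im.shape[:2],np.uint8)
    m[y0:y1,x0:x1]=cv2.inRange(cv2.cvtColor(im,cv2.COLOR_BGR2HSV),lo,hi)[y0:y1,x0:x1]
    m=cv2.morphologyEx(m,cv2.MORPH_OPEN,np.ones((k,k),np.uint8))
    c=max(cv2.findContours(m,0,1)[0],key=cv2.contourArea); return c[:,0].astype(np.float32)
E
python3 - <<'E'
from m import *
t=snap('top');s=snap('side')
for n,S,b,z in[('jar',t,(295,205,335,245),.085),('cap',t,(437,207,462,240),.175),('mug',t,(348,128,395,178),.095)]:
    j=blob(S['pixels'],b,(0,0,0 if n!='cap' else 140),(180,60,255 if n!='cap' else 190),5)
    P=onz(S,j,z)[:,:2].astype(np.float32); print(n,cv2.minEnclosingCircle(P),cv2.fitEllipse(P))
crop=cv2.hconcat([cv2.resize(t['pixels'][130:255,165:265],None,fx=4,fy=4,interpolation=2),cv2.resize(t['pixels'][180:265,405:473],(400,500),interpolation=2)])
cv2.imwrite('pics/crop1.png',crop)
for n,uv,z in[('cap',(448.5,221.5),.175),('jar',(314,224),.085),('mug',(371.5,150),.095)]: print(n,onz(t,[uv],z))
for n,uv,z in[('cap',(348.5,92),.175),('jar',(343,191),.085)]: print('side',n,onz(s,[uv],z))
print('caddy',onz(t,[(180,233),(228,243),(250,158)],.035))
E
```

```text
jar ((0.4767882227897644, -0.0656113252043724), 0.043939124792814255) ((0.48016589879989624, -0.06002337485551834), (0.06347528100013733, 0.0785369873046875), 153.13336181640625)
cap ((0.4912673830986023, -0.33725643157958984), 0.020490948110818863) ((0.49120160937309265, -0.3383329510688782), (0.03521491959691048, 0.0380760096013546), 134.360595703125)
mug ((0.6542056798934937, -0.1834791898727417), 0.053359225392341614) ((0.6560589075088501, -0.1853492259979248), (0.08414579927921295, 0.10292338579893112), 61.936973571777344)
cap [[ 0.4891 -0.3383  0.175 ]]
jar [[ 0.4852 -0.0561  0.085 ]]
mug [[ 0.6613 -0.1892  0.095 ]]
side cap [[ 0.4894 -0.3242  0.175 ]]
side jar [[ 0.4856 -0.0452  0.085 ]]
caddy [[0.4613 0.268  0.035 ]
 [0.439  0.151  0.035 ]
 [0.6505 0.1065 0.035 ]]
```

View pics/crop1.png

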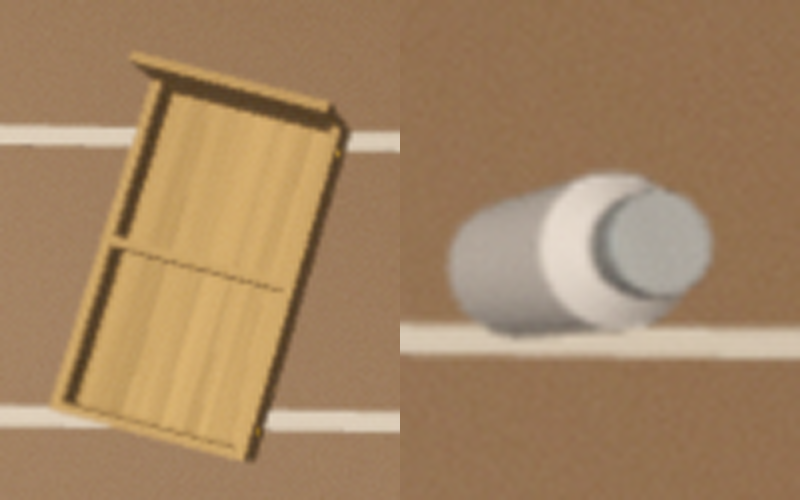

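The crop shows the caddy's top-edge corners: front-left (52,404), front-right (246,460), back board outer corners (133,54) and (328,103). The cap's top is centred at (660,242). Next I'll refine these and cross-check against the side view.

```bash
python3 - <<'E'
from m import *
t=snap('top');s=snap('side')
c=np.array([(52,404),(246,460),(133,54),(329,104)],float); uv=np.c_[165+(c[:,0]+.5)/4-.5,130+(c[:,1]+.5)/4-.5]
W=np.r_[onz(t,uv[:2],.035),onz(t,uv[2:],.08)][:,:2]
L=np.array([(-.109,.061),(-.109,-.061),(.109,.061),(.109,-.061)])
A=W-W.mean(0); th=np.arctan2((L[:,0]*A[:,1]-L[:,1]*A[:,0]).sum(),(L*A).sum())
R=np.array([[np.cos(th),-np.sin(th)],[np.sin(th),np.cos(th)]])
o=W.mean(0); print('caddy',o,np.degrees(th),'res mm',1e3*(W-(L@R.T+o)))
for n,x in(('back',.053),('front',-.053)): print(n,o+R@[x,0])
cap=onz(t,[(448.7,220.7)],.175)[0]
# bottle and jar contours in side
for n,b in(('bottle',(325,80,375,160)),('jar',(322,176,365,232))):
    im=s['pixels'].copy(); hs=cv2.cvtColor(im,cv2.COLOR_BGR2HSV)
    m=np.zeros(im.shape[:2],np.uint8); x0,y0,x1,y1=b
    q=cv2.inRange(hs,(0,0,70),(180,60,255)) if n=='bottle' else cv2.inRange(hs,(0,170,0),(180,255,255))|cv2.inRange(hs,(0,0,0),(180,50,190))
    m[y0:y1,x0:x1]=q[y0:y1,x0:x1]
    m=cv2.morphologyEx(m,cv2.MORPH_OPEN,np.ones((5,5),np.uint8))
    r=np.where(m.any(1))[0]; print(n,'rows',r.min(),r.max(),[(v,np.where(m[v])[0].min(),np.where(m[v])[0].max()) for v in np.linspace(r.min()+3,r.max()-3,8).astype(int)])
def circ(x,y,z,r):
    a=np.linspace(0,2*np.pi,60); return np.c_[x+r*np.cos(a),y+r*np.sin(a),0*a+z]
J=onz(t,[(314,223.8)],.085)[0]
print('cap',cap,'jar',J)
im=[]
for S,bs in((s,((310,75,390,165),(305,170,385,260))),(t,((405,180,485,270),(275,180,355,270)))):
  k=cv2.resize(S['pixels'],None,fx=4,fy=4,interpolation=2)
  for x,y,z,r in((*cap[:2],.175,.019),(*cap[:2],0,.03),(*J[:2],.085,.03),(*J[:2],0,.03)):
    cv2.polylines(k,[((proj(S,circ(x,y,z,r))+.5)*4).astype(np.int32)],1,(0,255,0))
  im.append(cv2.hconcat([k[4*b[1]:4*b[3],4*b[0]:4*b[2]] for b in bs]))
cv2.imwrite('pics/ov.png',cv2.resize(cv2.vconcat(im),(533,600)))
E
```

```text
caddy [0.5553 0.1899] -13.611169445442176 res mm [[ 3.2347 -0.6977]
 [ 0.0481 -0.9178]
 [-1.8435  0.3874]
 [-1.4393  1.2281]]
back [0.6068 0.1774]
front [0.5038 0.2024]
bottle rows 87 153 [(np.int64(90), np.int64(342), np.int64(355)), (np.int64(98), np.int64(342), np.int64(355)), (np.int64(107), np.int64(337), np.int64(359)), (np.int64(115), np.int64(337), np.int64(359)), (np.int64(124), np.int64(337), np.int64(358)), (np.int64(132), np.int64(337), np.int64(358)), (np.int64(141), np.int64(337), np.int64(357)), (np.int64(150), np.int64(337), np.int64(356))]
jar rows 181 226 [(np.int64(184), np.int64(333), np.int64(353)), (np.int64(189), np.int64(330), np.int64(356)), (np.int64(195), np.int64(330), np.int64(355)), (np.int64(200), np.int64(333), np.int64(353)), (np.int64(206), np.int64(330), np.int64(354)), (np.int64(211), np.int64(330), np.int64(353)), (np.int64(217), np.int64(330), np.int64(353)), (np.int64(223), np.int64(333), np.int64(351))]
cap [ 0.4908 -0.3388  0.175 ] jar [ 0.4856 -0.0561  0.085 ]
```

View pics/ov.png

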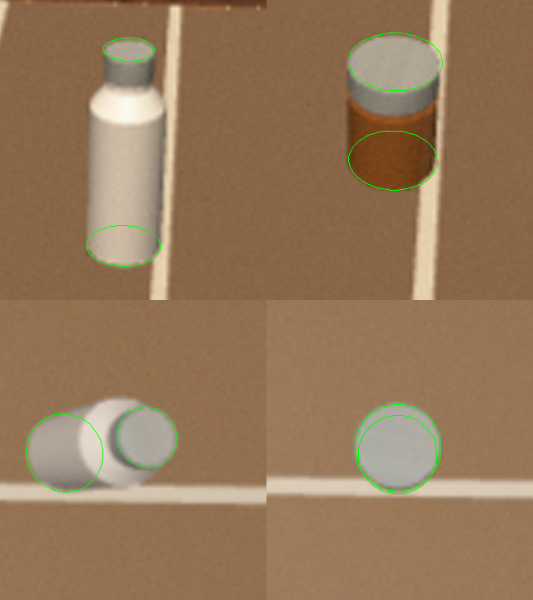

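The projected circles sit exactly on the bottle and jar in both views, so I'll use bottle (0.491,-0.339), jar (0.486,-0.056), back compartment (0.607,0.177) and front compartment (0.504,0.202). The tool orientation can stay constant throughout. I'm moving over the bottle, going round the inner reach limit.

Request:
arm_command(motion=[1,-36,-19,0,0,0,0,1,-36,-19,0,0,0,0,1,-36,-19,0,0,0,0,1,-36,-19,0,0,0,0,1,-36,-19,0,0,0,0,1,-36,-19,0,0,0,0,1,-36,-19,0,0,0,0,1,-36,-19,0,0,0,0])

```text
t: 1.2
tcp_pos: [0.4483, 0.3249, 0.2315]
ee_rot: [3.141, 0.0, 2.748]
force: [1.6, 1.1, -0.8]
gripper_width: 0.0854
finger_force: 0.0
```

Request:
arm_command(motion=[1,-36,-19,0,0,0,0,1,-36,-19,0,0,0,0,1,-36,-19,0,0,0,0,1,-36,-19,0,0,0,0,1,-11,-37,0,0,0,0,1,-11,-37,0,0,0,0,1,-11,-37,0,0,0,0,1,-11,-37,0,0,0,0])

```text
t: 2.0
tcp_pos: [0.5348, 0.0458, 0.2314]
ee_rot: [3.141, 0.0, 2.748]
force: [1.0, 0.0, -0.2]
gripper_width: 0.0851
finger_force: 0.0
```

Request:
arm_command(motion=[1,-11,-37,0,0,0,0,1,-11,-37,0,0,0,0,1,-11,-37,0,0,0,0,1,-11,-37,0,0,0,0,1,-11,-37,0,0,0,0,1,-11,-37,0,0,0,0,1,-11,-37,0,0,0,0,1,-11,-37,0,0,0,0])

```text
t: 2.8
tcp_pos: [0.5024, -0.2614, 0.2314]
ee_rot: [3.142, 0.0, 2.748]
force: [-0.0, -0.8, 0.6]
gripper_width: 0.0853
finger_force: 0.0
```

Request:
arm_command(motion=[1,-11,-37,0,0,0,0,1,-11,-37,0,0,0,0,1,0,0,0,0,0,0,1,0,0,0,0,0,0,1,0,0,0,0,0,0])

```text
t: 3.3
tcp_pos: [0.4947, -0.3358, 0.2312]
ee_rot: [3.141, -0.0, 2.748]
force: [-0.1, -0.4, -0.4]
gripper_width: 0.0854
finger_force: 0.0
```

Request:
arm_command(motion=[1,2.2,-4.4,0,0,0,0,1,0,0,22,0,0,0,1,0,0,22,0,0,0,1,0,0,22,0,0,0,1,0,0,22,0,0,0,0.6,0,0,0,0,0,0,0.6,0,0,0,0,0,0,0.6,0,0,0,0,0,0], newtons=60)

```text
t: 4.1
tcp_pos: [0.4915, -0.3399, 0.1446]
ee_rot: [-3.141, 0.002, 2.748]
force: [-0.2, 0.5, 0.7]
gripper_width: 0.0516
finger_force: 0.0
```

```bash
python3 - <<'E'
from m import *
t=snap('top');s=snap('side')
f=lambda S,x,y:cv2.resize(S['pixels'][y:y+100,x:x+100],(400,400),interpolation=2)
cv2.imwrite('pics/g1.png',cv2.hconcat([f(s,300,60),f(t,395,170)]))
print(readout.get_state()['tcp_pos'],readout.get_state()['gripper_width'])
E
```

```text
[ 0.4913 -0.3399  0.1445] 0.05172572127108895
```

View pics/g1.png

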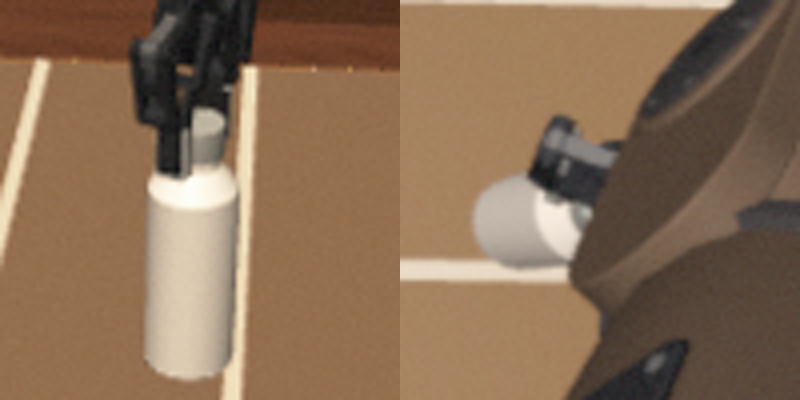

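The side crop shows the near finger at (178,150), beside the cap at (208,135) and shifted left as expected from the tool's yaw. Its tip clears the shoulder, so I'll close.

Request:
arm_command(motion=[0.45,0,0,0,0,0,0,0.3,0,0,0,0,0,0,0.2,0,0,0,0,0,0,0,0,0,0,0,0,0,0,0,0,0,0,0,0,0,0,0,0,0,0,0,0,0,0,0,0,0])

```text
validation failed for argument at $.mo...
```

Request:
arm_command(motion=[0,0,0,-5,0,0,0,0,0,0,-10,0,0,0,0,0,0,-15,0,0,0,0,0,0,0,0,0,0,0,0,0,0,0,0])

```text
validation failed for argument at $.mo...
```

Request:
arm_command(motion=[0.45,0,0,0,0,0,0,0.3,0,0,0,0,0,0,0.2,0,0,0,0,0,0,0.1,0,0,0,0,0,0,0.0,0,0,0,0,0,0,0.0,0,0,0,0,0,0,0.0,0,0,0,0,0,0])

```text
t: 4.9
tcp_pos: [0.4914, -0.3399, 0.1444]
ee_rot: [-3.141, 0.002, 2.748]
force: [0.2, 2.3, 6.6]
gripper_width: 0.0362
finger_force: 59.5
```

Request:
arm_command(motion=[0,0,0,-5,0,0,0,0,0,0,-10,0,0,0,0,0,0,-15,0,0,0,0,0,0,0,0,0,0,0,0,0,0,0,0,0])

```text
t: 5.4
tcp_pos: [0.4909, -0.3398, 0.1733]
ee_rot: [-3.142, 0.0, 2.748]
force: [1.6, 0.5, -5.5]
gripper_width: 0.0366
finger_force: 60.7
```

```bash
python3 - <<'E'
from m import *
s=snap('side');st=readout.get_state();print(st['tcp_pos'],st['gripper_width'],st['force'],st['ft_torque'])
cv2.imwrite('pics/g2.png',cv2.resize(s['pixels'][50:170,290:410],(480,480),interpolation=2))
E
```

```text
[ 0.4907 -0.3396  0.1729] 0.03655223578330361 [-0.97   -0.323  -6.2129] [-0.0635 -0.0393 -0.1019]
```

View pics/g2.png

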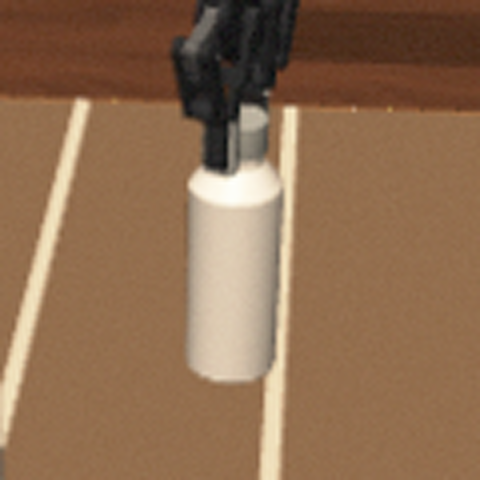

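The side crop shows the bottle hanging upright below the fingers, its bottom at (230,380), about 28 mm up. There's no slip. I'll lift it and carry it across.

Request:
arm_command(motion=[0,0,0,-10,0,0,0,0,0,0,-20,0,0,0,0,0,0,-25,0,0,0,0,0,0,-25,0,0,0,0,0,0,-15,0,0,0,0,0,0,-5,0,0,0,0,2,13,0,0,0,0,0,3.5,20,0,0,0,0])

```text
t: 6.25
tcp_pos: [0.4982, -0.3068, 0.2723]
ee_rot: [3.141, -0.001, 2.746]
force: [0.4, 0.3, -5.2]
gripper_width: 0.0364
finger_force: 60.9
```

Request:
arm_command(motion=[0,4.5,26,0,0,0,0,0,4.5,26,0,0,0,0,0,4.5,26,0,0,0,0,0,4.5,26,0,0,0,0,0,4.5,26,0,0,0,0,0,4.5,26,0,0,0,0,0,4.5,26,0,0,0,0,0,4.5,26,0,0,0,0])

```text
t: 7.05
tcp_pos: [0.5447, -0.0994, 0.2722]
ee_rot: [3.142, -0.002, 2.748]
force: [-0.4, -0.6, -5.3]
gripper_width: 0.0362
finger_force: 60.9
```

Request:
arm_command(motion=[0,4.5,26,0,0,0,0,0,4.5,26,0,0,0,0,0,4.5,26,0,0,0,0,0,4.5,26,0,0,0,0,0,4.5,26,0,0,0,0,0,4.5,26,0,0,0,0,0,4.5,26,0,0,0,0,0,4.5,26,0,0,0,0])

```text
t: 7.85
tcp_pos: [0.5911, 0.1063, 0.272]
ee_rot: [-3.141, -0.002, 2.748]
force: [-1.0, -0.5, -4.9]
gripper_width: 0.0366
finger_force: 61.0
```

Request:
arm_command(motion=[0,4.5,26,0,0,0,0,0,3.5,20,0,0,0,0,0,2,13,0,0,0,0,0,0,0,0,0,0,0,0,0,0,0,0,0,0,0,0,0,0,0,0,0])

```text
t: 8.45
tcp_pos: [0.6049, 0.1622, 0.2731]
ee_rot: [-3.141, -0.0, 2.747]
force: [0.6, 0.3, -4.5]
gripper_width: 0.0366
finger_force: 61.1
```

Request:
arm_command(motion=[0,2,8,0,0,0,0,0,2,6.5,0,0,0,0,0,0,0,10,0,0,0,0,0,0,15,0,0,0,0,0,0,10,0,0,0,0,0,0,0,0,0,0,0,0,0,0,0,0,0])

```text
t: 9.15
tcp_pos: [0.6071, 0.1778, 0.2383]
ee_rot: [-3.142, -0.0, 2.748]
force: [0.1, -0.6, -4.6]
gripper_width: 0.0363
finger_force: 61.1
```

```bash
python3 - <<'E'
from m import *
t=snap('top');s=snap('side');print(readout.get_state()['tcp_pos'])
cv2.imwrite('pics/g3.png',cv2.hconcat([cv2.resize(s['pixels'][170:370,200:400],(400,400),interpolation=2),cv2.resize(t['pixels'][110:260,150:300],(400,400),interpolation=2)]))
E
```

```text
[0.6073 0.1779 0.2389]
```

View pics/g3.png

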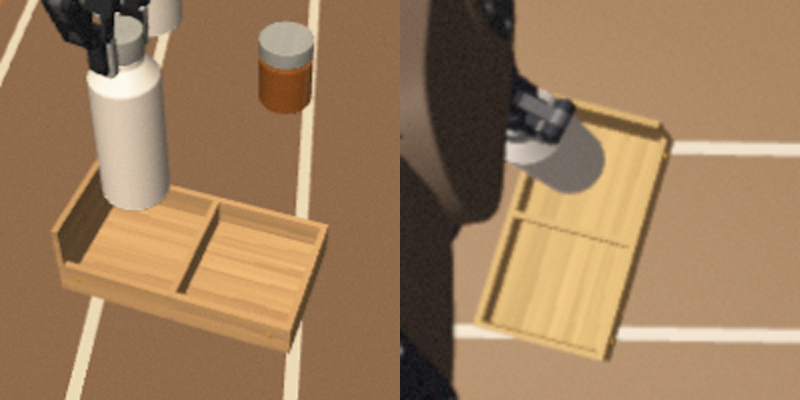

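The side crop shows the bottle upright above the back compartment, its base at (135,190), between the board and the divider (200,250). I'll lower it.

Request:
arm_command(motion=[0,0,0,10,0,0,0,0,0,0,15,0,0,0,0,0,0,18,0,0,0,0,0,0,16,0,0,0,0,0,0,10,0,0,0,0,0,0,6,0,0,0,0,0,0,5,0,0,0,0,0,0,0,0,0,0])

```text
t: 10.05
tcp_pos: [0.6069, 0.1778, 0.158]
ee_rot: [-3.142, -0.0, 2.748]
force: [-0.8, 0.0, -3.7]
gripper_width: 0.0366
finger_force: 61.3
```

Request:
arm_command(motion=[0,0,0,2,0,0,0,0,0,0,1,0,0,0,0,0,0,1,0,0,0,0,0,0,0,0,0,0])

```text
t: 10.45
tcp_pos: [0.607, 0.1779, 0.1544]
ee_rot: [3.141, 0.0, 2.748]
force: [-0.6, -0.1, -3.8]
gripper_width: 0.0366
finger_force: 61.3
```

Request:
arm_command(motion=[0,0,0,1,0,0,0,0,0,0,1,0,0,0,0,0,0,0,0,0,0])

```text
t: 10.75
tcp_pos: [0.6071, 0.1779, 0.1524]
ee_rot: [3.141, 0.0, 2.748]
force: [0.1, 0.7, -4.1]
gripper_width: 0.0364
finger_force: 61.5
```

Request:
arm_command(motion=[0,0,0,1,0,0,0,0,0,0,0,0,0,0])

```text
t: 10.95
tcp_pos: [0.6075, 0.178, 0.1523]
ee_rot: [3.141, 0.002, 2.748]
force: [-1.0, -0.7, 4.4]
gripper_width: 0.0363
finger_force: 62.1
```

Request:
arm_command(motion=[0,0,0,1,0,0,0,0,0,0,0,0,0,0])

```text
t: 11.15
tcp_pos: [0.6078, 0.178, 0.1523]
ee_rot: [3.14, 0.003, 2.748]
force: [-2.6, -1.0, 12.7]
gripper_width: 0.0365
finger_force: 63.0
```

Contact: the bottle is on the floor. I'll ease off 1 mm and open gradually, then rise.

Request:
arm_command(motion=[0,0,0,-1,0,0,0,0.45,0,0,0,0,0,0,0.55,0,0,0,0,0,0,0.7,0,0,0,0,0,0,0.85,0,0,0,0,0,0,1,0,0,0,0,0,0,1,0,0,0,0,0,0])

```text
t: 11.85
tcp_pos: [0.607, 0.1778, 0.1513]
ee_rot: [3.142, -0.0, 2.748]
force: [-0.1, -0.4, 0.4]
gripper_width: 0.0853
finger_force: 0.0
```

Request:
arm_command(motion=[1,0,0,-8,0,0,0,1,0,0,-15,0,0,0,1,0,0,-20,0,0,0,1,0,0,-20,0,0,0,1,0,0,-15,0,0,0,1,0,0,-10,0,0,0,1,0,0,0,0,0,0])

```text
t: 12.55
tcp_pos: [0.6073, 0.1779, 0.2409]
ee_rot: [3.14, 0.002, 2.748]
force: [0.2, 0.3, -0.4]
gripper_width: 0.0856
finger_force: 0.0
```

Request:
arm_command(motion=[1,2.8,-32.8,0,0,0,0,1,2.8,-32.8,0,0,0,0,1,2.8,-32.8,0,0,0,0,1,2.8,-32.8,0,0,0,0,1,2.8,-32.8,0,0,0,0,1,2.8,-32.8,0,0,0,0,1,2.8,-32.8,0,0,0,0,1,2.8,-32.8,0,0,0,0])

```text
t: 13.35
tcp_pos: [0.4846, -0.0569, 0.2387]
ee_rot: [-3.142, -0.001, 2.748]
force: [0.0, 0.7, -0.4]
gripper_width: 0.085
finger_force: 0.0
```

Request:
arm_command(motion=[1,0,0,20,0,0,0,1,0,0,30,0,0,0,1,0,0,30,0,0,0,1,0,0,20,0,0,0,1,0,0,10,0,0,0,1,0,0,0,0,0,0,1,0,0,0,0,0,0])

```text
t: 14.05
tcp_pos: [0.4859, -0.0559, 0.1297]
ee_rot: [3.141, 0.0, 2.748]
force: [-0.5, 0.1, -0.8]
gripper_width: 0.0857
finger_force: 0.0
```

```bash
python3 - <<'E'
from m import *
t=snap('top');s=snap('side');print(readout.get_state()['tcp_pos'])
cv2.imwrite('pics/g4.png',cv2.resize(s['pixels'][100:370,200:420],None,fx=2.2,fy=2.2,interpolation=2))
# jar by side: body amber extents
m=cv2.inRange(cv2.cvtColor(s['pixels'],cv2.COLOR_BGR2HSV),(0,180,40),(20,255,170));m[:, :325]=0;m[:,362:]=0;m[:195]=0;m[235:]=0
y,x=np.where(m>0);print(x.min(),x.max(),y.max())
E
```

```text
[ 0.486  -0.0559  0.1302]
330 355 226
```

View pics/g4.png

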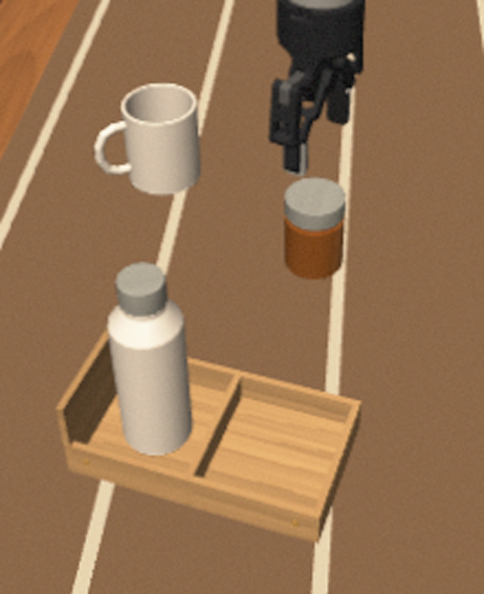

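The bottle stands upright in the back compartment (base about (157,440)), the jar is at (315,230) and the fingers straddle it above. I'll go down and grip the lid.

Request:
arm_command(motion=[1,0,0,15,0,0,0,1,0,0,25,0,0,0,1,0,0,25,0,0,0,1,0,0,13,0,0,0,1,0,0,5,0,0,0,1,0,0,0,0,0,0,0.8,0,0,0,0,0,0,0.7,0,0,0,0,0,0], newtons=50)

```text
t: 14.95
tcp_pos: [0.4861, -0.0559, 0.0472]
ee_rot: [3.141, 0.002, 2.748]
force: [-0.2, -0.0, 0.1]
gripper_width: 0.0602
finger_force: 0.0
```

Request:
arm_command(motion=[0.6,0,0,0,0,0,0,0.5,0,0,0,0,0,0,0.3,0,0,0,0,0,0,0.1,0,0,0,0,0,0,0,0,0,0,0,0,0,0,0,0,0,0,0,0])

```text
t: 15.55
tcp_pos: [0.4861, -0.0559, 0.0474]
ee_rot: [3.141, 0.002, 2.748]
force: [-0.7, 1.6, 7.4]
gripper_width: 0.0587
finger_force: 52.3
```

Request:
arm_command(motion=[0,0,0,-5,0,0,0,0,0,0,-10,0,0,0,0,0,0,-15,0,0,0,0,0,0,0,0,0,0])

```text
t: 15.95
tcp_pos: [0.4863, -0.056, 0.0782]
ee_rot: [3.141, 0.003, 2.748]
force: [0.1, -0.0, -3.3]
gripper_width: 0.0588
finger_force: 54.3
```

Request:
arm_command(motion=[0,0,0,-15,0,0,0,0,0,0,-25,0,0,0,0,0,0,-15,0,0,0,0,0,0,-5,0,0,0,0,3.5,10,0,0,0,0,0,6.9,20.5,0,0,0,0,0,6.9,20.5,0,0,0,0,0,6.9,20.5,0,0,0,0])

```text
t: 16.75
tcp_pos: [0.4901, 0.0208, 0.1352]
ee_rot: [-3.141, -0.002, 2.748]
force: [0.5, -0.1, -2.7]
gripper_width: 0.0586
finger_force: 54.7
```

Request:
arm_command(motion=[0,6.9,20.5,0,0,0,0,0,6.9,20.5,0,0,0,0,0,6.9,20.5,0,0,0,0,0,6.9,20.5,0,0,0,0,0,6.9,20.5,0,0,0,0,0,6.9,20.5,0,0,0,0,0,6.9,20.5,0,0,0,0,0,6.9,20.5,0,0,0,0])

```text
t: 17.55
tcp_pos: [0.5018, 0.1935, 0.135]
ee_rot: [-3.141, -0.002, 2.748]
force: [0.7, -0.3, -3.5]
gripper_width: 0.0592
finger_force: 54.7
```

Request:
arm_command(motion=[0,3,10,0,0,0,0,0,0,0,0,0,0,0,0,0,0,0,0,0,0,0,0,0,0,0,0,0])

```text
t: 17.95
tcp_pos: [0.5036, 0.2017, 0.1361]
ee_rot: [-3.141, -0.0, 2.747]
force: [0.5, -0.5, -3.2]
gripper_width: 0.0591
finger_force: 54.7
```

```bash
python3 - <<'E'
from m import *
s=snap('side');st=readout.get_state();print(st['tcp_pos'],st['force'])
d=np.array([.5038,.2024])-st['tcp_pos'][:2];y=st['ee_rot'][2]
print('tool xy mm',1e3*np.array([np.cos(y)*d[0]+np.sin(y)*d[1],np.sin(y)*d[0]-np.cos(y)*d[1]]))
cv2.imwrite('pics/g5.png',cv2.resize(s['pixels'][160:370,200:420],None,fx=2.2,fy=2.2,interpolation=2))
E
```

```text
[0.5036 0.2017 0.1362] [ 0.7933  0.0753 -1.8868]
tool xy mm [0.1388 0.7334]
```

View pics/g5.png

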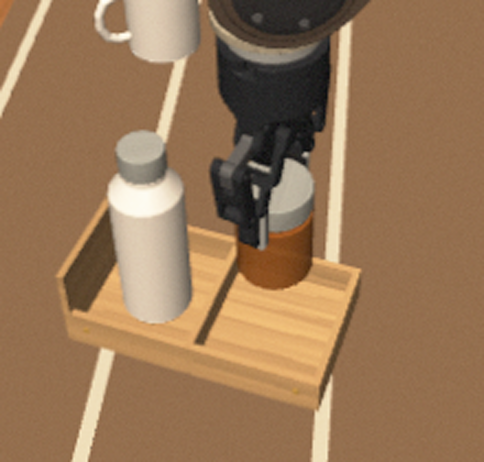

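The jar hangs upright above the front compartment, its base at (275,275), clear of the bottle. I'll lower it.

Request:
arm_command(motion=[0,0,0.7,10,0,0,0,0,0,0,16,0,0,0,0,0,0,18,0,0,0,0,0,0,16,0,0,0,0,0,0,10,0,0,0,0,0,0,6,0,0,0,0,0,0,2,0,0,0,0,0,0,0,0,0,0])

```text
t: 18.8
tcp_pos: [0.5041, 0.2031, 0.0584]
ee_rot: [3.141, 0.0, 2.748]
force: [0.9, 0.2, -2.9]
gripper_width: 0.0587
finger_force: 54.7
```

Request:
arm_command(motion=[0,0,0,1,0,0,0,0,0,0,1,0,0,0,0,0,0,0,0,0,0])

```text
t: 19.1
tcp_pos: [0.5041, 0.2031, 0.0565]
ee_rot: [3.141, 0.0, 2.748]
force: [0.3, -0.6, -3.5]
gripper_width: 0.059
finger_force: 54.7
```

Request:
arm_command(motion=[0,0,0,1,0,0,0,0,0,0,0,0,0,0])

```text
t: 19.3
tcp_pos: [0.5041, 0.2032, 0.0555]
ee_rot: [3.141, 0.0, 2.748]
force: [0.1, -0.1, 0.7]
gripper_width: 0.0591
finger_force: 55.1
```

Request:
arm_command(motion=[0,0,0,1,0,0,0,0,0,0,0,0,0,0])

```text
t: 19.5
tcp_pos: [0.5041, 0.2032, 0.0554]
ee_rot: [3.141, 0.001, 2.748]
force: [-3.5, -0.9, 13.6]
gripper_width: 0.0593
finger_force: 56.5
```

Contact. I'll release and rise.

Request:
arm_command(motion=[0,0,0,-1,0,0,0,0.7,0,0,0,0,0,0,0.8,0,0,0,0,0,0,0.9,0,0,0,0,0,0,1,0,0,0,0,0,0,1,0,0,0,0,0,0,1,0,0,0,0,0,0])

```text
t: 20.2
tcp_pos: [0.504, 0.2031, 0.0553]
ee_rot: [3.141, 0.0, 2.748]
force: [-0.1, -0.1, -0.2]
gripper_width: 0.0856
finger_force: 0.0
```

Request:
arm_command(motion=[1,0,0,-8,0,0,0,1,0,0,-15,0,0,0,1,0,0,-25,0,0,0,1,0,0,-35,0,0,0,1,0,0,-35,0,0,0,1,0,0,-35,0,0,0,1,0,0,-25,0,0,0,1,0,0,-10,0,0,0])

```text
t: 21.0
tcp_pos: [0.5044, 0.2032, 0.2463]
ee_rot: [3.139, 0.003, 2.748]
force: [-0.1, 0.8, -0.3]
gripper_width: 0.0854
finger_force: 0.0
```

Request:
arm_command(motion=[1,0,0,0,0,0,0,1,0,0,0,0,0,0,1,0,0,0,0,0,0])

```text
t: 21.3
tcp_pos: [0.5035, 0.2029, 0.2419]
ee_rot: [-3.14, -0.002, 2.748]
force: [0.2, 0.5, -1.0]
gripper_width: 0.0852
finger_force: 0.0
```

```bash
python3 - <<'E'
from m import *
s=snap('side');st=readout.get_state();print(st['tcp_pos'],st['force'],st['t'])
cv2.imwrite('pics/g6.png',cv2.resize(s['pixels'][130:370,200:420],None,fx=2.2,fy=2.2,interpolation=2))
E
```

```text
[0.5036 0.203  0.242 ] [-0.0832 -0.3139 -0.4914] 21.35
```

View pics/g6.png

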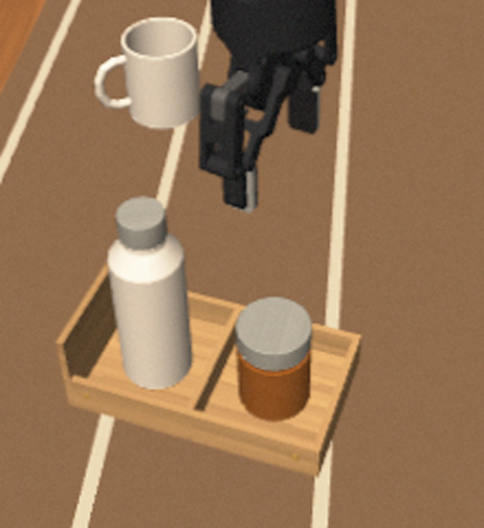

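The bottle (base (157,375)) and the jar (base (275,405)) both stand upright in their compartments. The gripper is clear and the mug hasn't moved.

```bash
python3 -c "
from cell import bot
print(bot.close_job())"
```

```text
the job is handed in; nothing more can be done
None
```

The job is handed in at about 21 s: the bottle stands upright in the back compartment, then the jar in the front one, both set down gently, and the mug was left untouched.

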